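# Close the food dehydrator

## Robot

A 6-joint arm with a two-finger parallel gripper is mounted at the origin on the work surface. World frame = base frame: x ahead of the robot, y to its left, z up, the work surface at z = 0. Lengths are in m, angles in rad, forces in N, time in s.
With the tool pointing down it reaches from about 0.275 to 0.75 m from the base axis. Payload 10.2 kg.
Tool frame: the origin (TCP) lies on the centre line of the jaws, within the pads' length; the fingertips stand 17 mm ahead of it and the grasp point (between the pads) lies 2 mm behind it; z points along the fingers, y is the line along which they close (so a half turn about z gives the same grasp; the last joint's range is limited). The gripper opens to 85 mm and grips with 20 to 120 N. Pads are 22 mm wide; open, the fingers measure 114 mm over their backs; the gripper's body (76 mm by 85 mm) begins 54 mm behind the grasp point. The pads swing forward as they close: fully open they stand 13 mm farther back than shut.
Start: joints at [1.12, 0.313, 1.498, -0, 1.331, -0.223], TCP at [0.119, 0.511, 0.248] pointing down, gripper open.
Joint ranges: [-2.94, 2.94], [-0.97, 2.17], [0.19, 2.56], [-1.23, 4.37], [0.02, 3.11], [-2.88, 2.88]. Speed limits (rad/s): [2.39, 2.39, 3.01, 3.14, 3.14, 3.14].

## Interface

Orientations are given as a 3x3 rotation matrix whose columns are the frame's x, y, z axes.
In Python, from plant import robot gives the robot as it stands.
- The arm moves only by the shell command python3 -m inch 'ROWS' [FORCE]. ROWS is JSON, a list of rows, each a list of 7 numbers: the shift along the tool's x, y, z in units of 30 mm (1.0 is 30 mm), then the turn, a rotation vector about the tool's x, y, z in units of 5 degrees (1.0 is 5 degrees), then the opening, from 0 (shut) to 1 (fully open). In form: [[dx, dy, dz, wx, wy, wz, gripper], ...]. A call has 1 to 20 rows; each row shifts and turns the commanded pose from where the row before left it, along the tool's axes as they then stand; what a row does not reach is not made up. A row lasts 1/12 s, in which the tool goes at most 41.7 mm and 7.16 degrees, less where a joint would pass 70% of its speed; a pose out of reach is approached as far as the arm can. A call is refused whole if a number of a shift passes 1 or a number of a turn 1, either way. A call with a gripper value outside its range is refused whole. The fingers move at their own pace and stop on an object; FORCE is the grip in N (left out, the last holds). Time passes only in rows, so rows that do not move let the fingers close. It gives the time, the measured TCP pose, the force, the opening and the grip force at its end, in the units of the state.
- robot.get_state(): the state, without advancing time (a new reading comes with each control period).
- robot.grab_frame(name): name is "scene" or "top" or "wrist"; returns the picture (400x640x3 uint8, red, green, blue); there is no depth.
- robot.calibration(name): a dict with "fx", "fy", "cx", "cy" (pixels), "extrinsics" (4x4, takes a point from world to camera coordinates). Camera axes: x right, y up, looking along -z (the intrinsics and any distortion apply to the point x, -y, -z); pixel columns grow to the right and rows downward; lengths in m; the calibration is good to about 2 mm. A picture is of the moment at which its call begins: read the wrist's pose just before it. calibration takes no time and is no camera call; for the wrist camera it gives the pose at the moment of the call.
- robot.hand_in(): hands the job in; it is judged then, once.
The state is a dict: "t": time; "qpos": joint angles; "joint_velocities": joint speeds; "joint_efforts": joint torques, N m; "tcp_pos": TCP position; "tcp_rot": TCP orientation; "force": force on the tool from outside, world axes, zero at the start; "ft_torque": the same for the moment, N m; "grip_width": finger opening in m; "grip_force": force on a finger pad.
Only numpy, scipy, OpenCV 4.12 (cv2) and the standard library are available. Lean on these libraries where they do the work, as an engineer would, in place of code of your own. Each camera call takes 0.05 s, during which the arm holds its last target. There are 200 camera calls.

## Task

Close the food dehydrator: with a fingertip, push the rib on its lid round until the notch in the lid's rim is over the locating pin, which stands in line with the ridge on the dehydrator's side. Then press down on the hub in the middle of the lid until the lid is fully home, level on the dehydrator, and leave it. Do not pinch the rib or lift the lid, and leave the other things on the table where they are.

Things in the scene. Friction and masses are not known exactly. Their poses are not given: they have to be found in the camera images.
- dehydrator: Round white food dehydrator on a black foot, 212 mm across, fixed, level. Origin: centre of its underside on the table, z up, +x towards its pin. Flat top ledge 120 mm above the table. On its +x side a 16 mm wide upright ridge runs up the outside to 134 mm from the axis (24 mm beyond the lid's edge), ending 2 mm below the ledge: it shows where the pin is.
- pin (a point): Tip of the upright, round-topped locating pin, 10 mm across, on the dehydrator's ledge, 101 mm from the axis in line with the ridge; tip 129 mm above the table (9 mm above the ledge). The lid hides it until the notch comes over it; unless the notch is there, it stops the lid going down.
- seat (a point): Centre of the top ledge, 120 mm above the table, axes as the dehydrator's. The lid turns about a 40 mm wide air tube here, hidden in its hub.
- seal (a joint): How far the stiff rubber seal under the lid is pressed down: 0 at the start, when it carries the lid 10 mm above the ledge; 0.010 m when the lid is home on the ledge. It gives way at about 9 N including the lid's weight (so 4 to 8 N on the hub) and stays where it is pressed, with no spring back.
- lid: Loose grey lid, about 0.35 kg: round plate 220 mm across, 8 mm thick. Origin: centre of the plate's underside, z up, +x to its notch. Starts level, 130 mm above the table, at least 34 degrees off to either side. Turns freely both ways with light friction (a few N at the rib), stays where left, play 1.5 mm. Fits when its x points as the dehydrator's x, within about 3 degrees.
- notch (a point): Middle of the open notch in the lid's rim, 22 mm wide, from 89 to 110 mm from the axis; this point is 101 mm out along the lid's +x, level with the plate's upper face
- rib (a point): Middle of the top edge of the straight finger rib, oppopoint the notch: 12 mm thick, runs radially along the lid's -x from the hub (46 mm) to 92 mm from the axis; this point is 68 mm out. Its top is level with the hub's, 26 mm above the plate's upper face.
- hub_top (a point): Centre of the flat top of the round hub in the middle of the lid, 92 mm across, 34 mm above the plate's underside (164 mm above the table at the start, 154 mm when seated): press here
- rib_left: The half of the finger rib whose side face looks to the lid's +y (face 6 mm from the rib's middle plane); origin as the lid's
- rib_right: The half of the finger rib whose side face looks to the lid's -y (face 6 mm from the rib's middle plane); origin as the lid's
- spice_jar: bystander: spice jar, 44 mm across, 75 mm tall, standing close beside the dehydrator; leave alone. Origin: centre of its underside.
- small_tin: bystander: small tin, 54 mm across, 60 mm tall, standing close beside the dehydrator; leave alone. Origin: centre of its underside.
- cup: bystander: white mug, 76 mm across, 85 mm tall; leave alone. Origin: centre of its underside.
- syrup_bottle: bystander: amber bottle, 66 mm across, 190 mm tall; leave alone. Origin: centre of its underside.
- soup_can: bystander: can, 68 mm across, 100 mm tall; leave alone. Origin: centre of its underside.
- tea_box: bystander: cardboard box, 140 x 75 x 65 mm tall; leave alone. Origin: centre of its underside.
- spatula: bystander: kitchen spatula lying flat, along its own x; leave alone. Origin: its middle on the table.

How it is judged:
By the outcome, as a careful person would: the job done as asked, in the order asked, and still so for the second after the job is handed in, with the robot touching nothing.
It also fails if it takes over 51 s, if anything falls off the work surface, if the arm or the gripper's body presses on something with over 40 N, if the wrist force passes 120 N, or if a joint passes its speed limit or range.

## Working session

There is one attempt and no reset: what is moved stays moved. The work goes in short steps, Python scripts to look and compute and a shell command to move; the robot and the scene stay as the last step left them, time stands still between calls to the robot, and variables do not carry over. Pictures are saved under pics/ and viewed, at most 10 in all, crops included, and the job is handed in when it is done.

```bash
mkdir -p pics; python3 - <<'E'
from plant import robot
import cv2,numpy as np
s=robot.get_state();print(s['t'],s['tcp_pos'],s['tcp_rot'],s['grip_width'])
for n in('top','scene'):
    f=robot.grab_frame(n);cv2.imwrite(f'pics/{n}0.png',f[:,:,::-1])
    c=robot.calibration(n);print(n,{k:np.round(v,3).tolist() for k,v in c.items()})
E
```

```text
0.0 [0.11844956 0.51121968 0.24773159] [[-9.74169320e-01  2.25818070e-01 -5.78823020e-04]
 [ 2.25818610e-01  9.74168675e-01 -1.16077939e-03]
 [ 3.01746292e-04 -1.26150468e-03 -9.99999159e-01]] 0.08562908399879851
top {'fx': 518.76, 'fy': 518.76, 'cx': 318.553, 'cy': 198.598, 'extrinsics': [[0.009, -1.0, 0.011, -0.011], [0.989, 0.011, 0.149, -0.522], [-0.149, 0.01, 0.989, -1.633], [0.0, 0.0, 0.0, 1.0]]}
scene {'fx': 441.416, 'fy': 441.416, 'cx': 316.77, 'cy': 200.32, 'extrinsics': [[0.674, 0.738, 0.023, -0.359], [-0.471, 0.406, 0.783, 0.149], [0.569, -0.539, 0.621, -1.847], [0.0, 0.0, 0.0, 1.0]]}
```

View pics/top0.png

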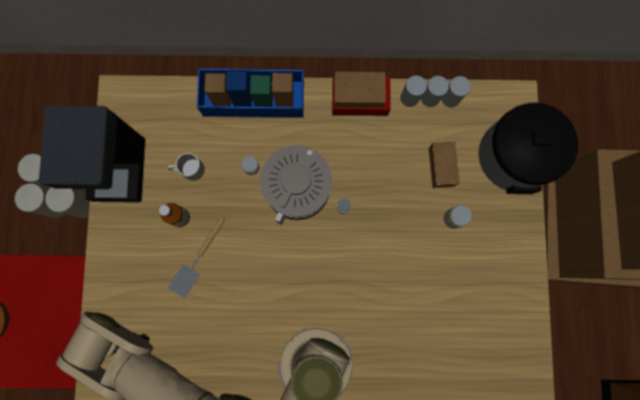

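View pics/scene0.png

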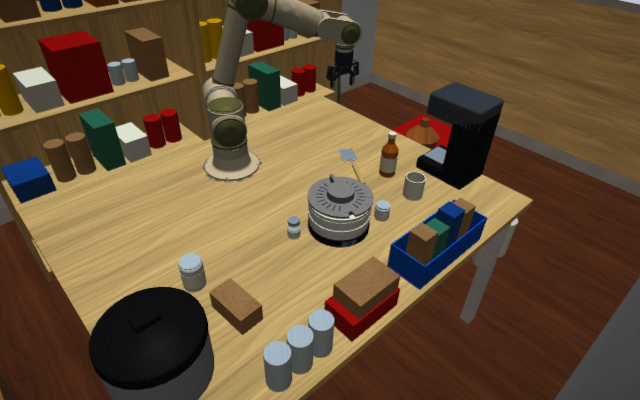

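The top view shows the lid centred near (296,182), a white patch at (310,153) (probably the notch) and the white ridge near (280,217). The small tin is at (250,165) and the spice jar at (344,205). I'll enlarge this area.

```bash
python3 - <<'E'
import cv2
a=cv2.imread('pics/top0.png')[135:230,235:360];b=cv2.imread('pics/scene0.png')[165:250,280:400]
cv2.imwrite('pics/c1.png',cv2.resize(a,None,fx=6,fy=6,interpolation=cv2.INTER_CUBIC))
cv2.imwrite('pics/c2.png',cv2.resize(b,None,fx=6,fy=6,interpolation=cv2.INTER_CUBIC))
E
```

```text
(no output)
```

View pics/c1.png

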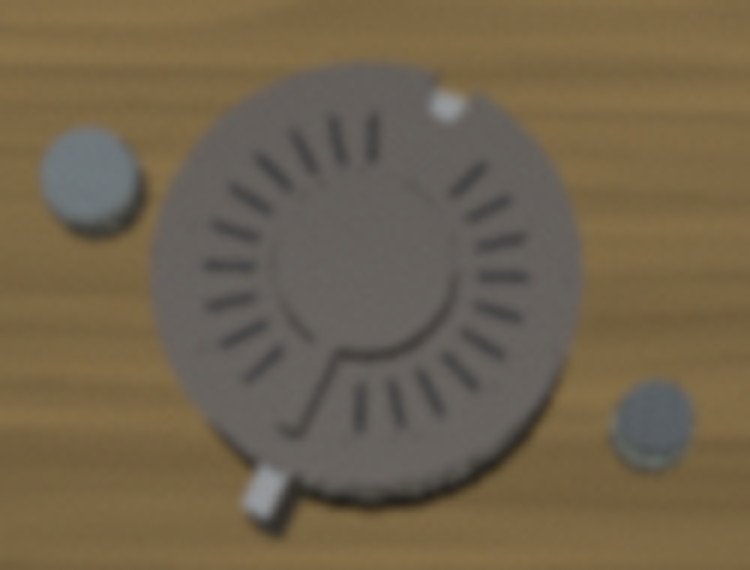

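View pics/c2.png

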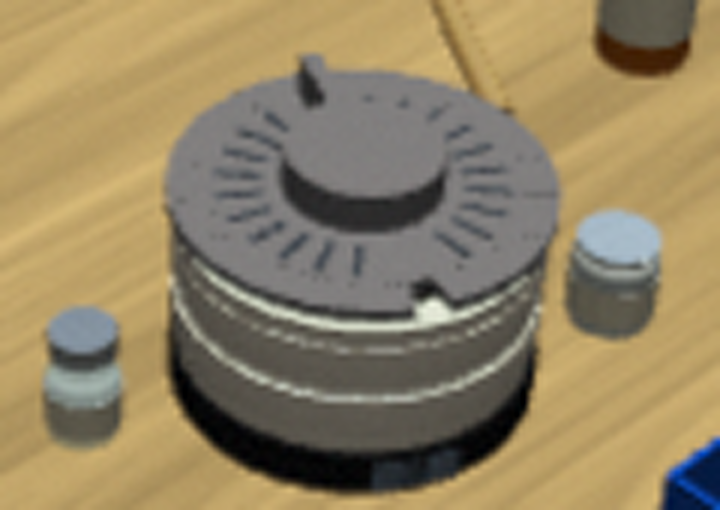

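The crops show the notch at about (309.5,152.5) in the full frame, the rib running towards about (283,206), and the ridge at about (279.5,217). So the lid is roughly half a turn off. Next I'll measure it.

```bash
cat >h.py <<'E'
from plant import robot
import cv2,numpy as np
def cast(uv,z,n='top',c=None):
    c=c or robot.calibration(n);E=np.array(c['extrinsics']);uv=np.atleast_2d(uv).astype(float)
    d=np.c_[(uv[:,0]-c['cx'])/c['fx'],-(uv[:,1]-c['cy'])/c['fy'],-np.ones(len(uv))]@E[:3,:3]
    o=-E[:3,:3].T@E[:3,3]
    return (o+d*((z-o[2])/d[:,2])[:,None])[:,:2]
E
python3 - <<'E'
from h import *
im=cv2.imread('pics/top0.png');hsv=cv2.cvtColor(im,cv2.COLOR_BGR2HSV)
m=np.zeros(im.shape[:2],np.uint8);m[140:225,255:337]=1
print(hsv[182,[262,275,296,325]],hsv[153,310],hsv[217,279])
g=((hsv[...,1]<60)&(hsv[...,2]>70)&(m>0)).astype(np.uint8)
cs=cv2.findContours(cv2.morphologyEx(g,cv2.MORPH_OPEN,np.ones((3,3))),0,1)[0]
c=max(cs,key=cv2.contourArea)[:,0,:]
P=cast(c,.138);x=P.mean(0)
from scipy.optimize import least_squares
r=least_squares(lambda p:np.hypot(*(P-p[:2]).T)-p[2],[*x,.11],loss='soft_l1',f_scale=.002).x
print('centre',r,len(c))
w=((hsv[...,2]>135)&(hsv[...,1]<50)&(m>0)).astype(np.uint8)
n,l,st,ce=cv2.connectedComponentsWithStats(w)
for i in range(1,n):
    if st[i,4]>5:
        for z in(.12,.118):
            p=cast(ce[i],z)[0]-r[:2];print(ce[i],st[i],z,np.hypot(*p),np.degrees(np.arctan2(p[1],p[0])))
for nme,uv,z in(('tin',(250,164),.06),('jar',(344,205),.075)):print(nme,cast(uv,z))
# rib shadow edge from crop
for uv in((235+338/6,135+352/6),(235+300/6,135+432/6)):
    p=cast(uv,.138)[0]-r[:2];print('ribedge',np.hypot(*p),np.degrees(np.arctan2(p[1],p[0])))
E
```

```text
[[ 13  23 102]
 [ 13  23 102]
 [ 17  23 101]
 [ 17  23 102]] [100   5 146] [108   8 154]
centre [0.5608423  0.06604263 0.10891981] 213
[309.30769231 151.92307692] [308 150   4   5  13] 0.12 0.10339193192968567 -23.062062567738348
[309.30769231 151.92307692] [308 150   4   5  13] 0.118 0.10383305885869962 -22.94715358413714
[278.36 216.32] [276 213   6   7  25] 0.12 0.1188988888405968 154.38886151597129
[278.36 216.32] [276 213   6   7  25] 0.118 0.11875038822960005 154.28184620704752
tin [[0.62854337 0.21601945]]
jar [[ 0.49686752 -0.08535156]]
ribedge 0.04159104948210126 162.8112477689768
ribedge 0.08638924835995217 159.1713850842838
```

The rib points at 157°, the ridge and pin at 154.3°, and the lid centre is (0.561, 0.066). I'll push the rib clockwise, by way of +y. The shut finger goes in at about 183° with its x axis radial.

```bash
python3 -m inch '[[-0.77,-0.59,0,0,0,0,0],[-0.77,-0.59,0,0,0,0,0],[-0.77,-0.59,0,0,0,0,0],[-0.77,-0.59,0,0,0,0,0],[-0.77,-0.59,0,0,0,0,0],[-0.77,-0.59,0,0,0,0,0],[-0.77,-0.59,0,0,0,0,0],[-0.77,-0.59,0,0,0,0,0],[-0.77,-0.59,0,0,0,0,0],[-0.77,-0.59,0,0,0,0,0],[-0.77,-0.59,0,0,0,0,0],[-0.77,-0.59,0,0,0,0,0],[-0.77,-0.59,0,0,0,0,0],[-0.77,-0.59,0,0,0,0,0],[-0.77,-0.59,0,0,0,0,0],[-0.77,-0.59,0,0,0,0,0],[-0.77,-0.59,0,0,0,0,0],[-0.77,-0.59,0,0,0,0,0],[-0.77,-0.59,0,0,0,0,0],[-0.77,-0.59,0,0,0,0,0]]'; python3 -m inch '[[0,0,0,0,0,-0.8,0],[0,0,0,0,0,-0.8,0],[0,0,0,0,0,-0.8,0],[0,0,0,0,0,-0.8,0],[0,0,0,0,0,0,0],[0,0,0,0,0,0,0],[0,0,0,0,0,0,0]]'
python3 - <<'E'
from h import *
f=robot.grab_frame('wrist');cv2.imwrite('pics/w1.png',f[:,:,::-1])
s=robot.get_state();print(s['t'],s['tcp_pos'],s['tcp_rot'].round(3).tolist() if hasattr(s['tcp_rot'],'round') else s['tcp_rot'],s['grip_width'])
E
```

```text
t: 1.77
tcp_pos: [0.4893, 0.061, 0.248]
tcp_rot: [[-0.974, 0.226, -0.001], [0.226, 0.974, 0.0], [0.001, -0.0, -1.0]]
force: [0.6, 0.5, 0.3]
grip_width: 0.0002
grip_force: 0.0
t: 2.35
tcp_pos: [0.4886, 0.0623, 0.2482]
tcp_rot: [[-0.999, -0.05, -0.0], [-0.05, 0.999, 0.0], [0.0, 0.0, -1.0]]
force: [-0.9, 0.5, 0.2]
grip_width: -0.0001
grip_force: 0.0
2.4 [0.48863551 0.06228981 0.24820444] [[-0.999, -0.05, -0.0], [-0.05, 0.999, 0.0], [0.0, 0.0, -1.0]] 0.0001415353590702901
```

View pics/w1.png

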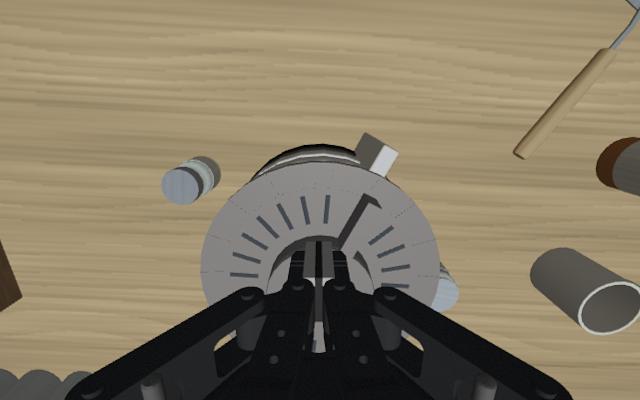

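The wrist view shows the ridge at about (375,155), its lit top face between (365,140) and (385,175), the rib running from (345,245) to (372,200), and the lid's rim. I'll cross-check the angles from here.

```bash
python3 - <<'E'
from h import *
c=robot.calibration('wrist');im=cv2.imread('pics/w1.png')
cv2.imwrite('pics/w1c.png',cv2.resize(im[125:265,195:445],None,fx=3.2,fy=3.2,interpolation=cv2.INTER_CUBIC))
h=cv2.cvtColor(im,cv2.COLOR_BGR2HSV);print(h[225,270],h[160,280])
g=((h[...,1]<45)&(h[...,2]>90)).astype(np.uint8)
n,l,st,ce=cv2.connectedComponentsWithStats(g);k=l[225,270];print(st[k])
ct=max(cv2.findContours((l==k).astype(np.uint8),0,1)[0],key=cv2.contourArea)[:,0,:]
P=cast(ct,.138,c=c)
C=np.array([.561,.066]);r=np.hypot(*(P-C).T);P=P[(r>.1)&(r<.12)]
from scipy.optimize import least_squares
f=least_squares(lambda p:np.hypot(*(P-p).T)-.11,C,loss='soft_l1',f_scale=.002).x;print(f,len(P))
np.save('c.npy',f)
E
```

```text
[  8   8 134] [22 30 95]
[  200   144   259   168 22742]
[0.56097013 0.06654545] 735
```

View pics/w1c.png

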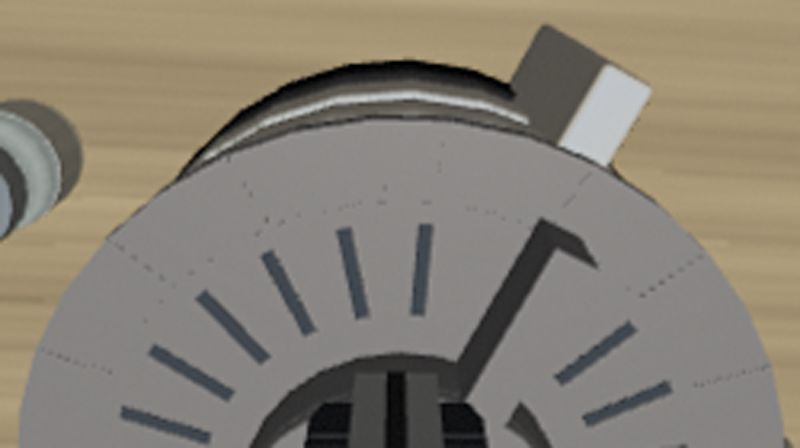

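```bash
python3 - <<'E'
from h import *
c=robot.calibration('wrist');C=np.load('c.npy')
q=np.array([(607,65),(650,92),(628,78),(540,220),(560,237),(597,267)])/3.2+[195,125]
for uv,z in zip(q,(.118,.118,.118,.138,.164,.164)):
    p=cast(uv,z,c=c)[0]-C;print(np.hypot(*p).round(4),np.degrees(np.arctan2(p[1],p[0])).round(2))
E
```

```text
0.1306 157.48
0.13 151.21
0.1302 154.45
0.0883 158.33
0.0921 158.94
0.0897 151.61
```

Pin direction is 154.4° and the rib is at about 155°, so the rib must go to −25.6°. I'll descend beside the rib and push.

```bash
python3 -m inch '[[0,0,0.7,0,0,0,0],[0,0,0.7,0,0,0,0],[0,0,0.7,0,0,0,0],[0,0,0.5,0,0,0,0],[0,0,0.27,0,0,0,0],[0,0,0,0,0,0,0]]'; python3 -m inch '[[-0.009,0.209,0,0,0,1,0],[-0.009,0.209,0,0,0,1,0],[-0.009,0.209,0,0,0,1,0],[-0.009,0.209,0,0,0,1,0],[-0.009,0.209,0,0,0,1,0],[-0.009,0.209,0,0,0,1,0],[-0.009,0.209,0,0,0,1,0],[-0.009,0.209,0,0,0,1,0]]'
```

```text
t: 2.9
tcp_pos: [0.488, 0.0623, 0.1609]
tcp_rot: [[-0.999, -0.051, -0.003], [-0.051, 0.999, 0.0], [0.003, 0.0, -1.0]]
force: [0.5, 0.4, 0.0]
grip_width: -0.0
grip_force: 0.0
t: 3.57
tcp_pos: [0.5033, 0.1094, 0.1633]
tcp_rot: [[-0.795, 0.606, 0.0], [0.606, 0.795, -0.001], [-0.001, -0.0, -1.0]]
force: [-2.7, -2.3, 0.6]
grip_width: -0.0002
grip_force: 1.5
```

```bash
python3 -m inch '[[-0.009,0.209,0,0,0,1,0],[-0.009,0.209,0,0,0,1,0],[-0.009,0.209,0,0,0,1,0],[-0.009,0.209,0,0,0,1,0],[-0.009,0.209,0,0,0,1,0],[-0.009,0.209,0,0,0,1,0],[-0.009,0.209,0,0,0,1,0],[-0.009,0.209,0,0,0,1,0],[-0.009,0.209,0,0,0,1,0],[-0.009,0.209,0,0,0,1,0],[-0.009,0.209,0,0,0,1,0],[-0.009,0.209,0,0,0,1,0],[-0.009,0.209,0,0,0,1,0],[-0.009,0.209,0,0,0,1,0],[-0.009,0.209,0,0,0,1,0],[-0.009,0.209,0,0,0,1,0],[-0.009,0.209,0,0,0,1,0],[-0.009,0.209,0,0,0,1,0],[-0.009,0.209,0,0,0,1,0],[-0.009,0.209,0,0,0,1,0]]'
python3 - <<'E'
from h import *
s=robot.get_state();p=s['tcp_pos'][:2]-np.load('c.npy');print(np.hypot(*p),np.degrees(np.arctan2(p[1],p[0])))
f=robot.grab_frame('scene');g=robot.grab_frame('top')
o=lambda a:cv2.resize(a[:,:,::-1],(400,400),interpolation=cv2.INTER_CUBIC)
cv2.imwrite('pics/s2.png',np.hstack([o(f[145:245,290:390]),o(g[130:230,245:345])]))
E
```

```text
t: 5.23
tcp_pos: [0.6138, 0.1158, 0.1635]
tcp_rot: [[0.735, 0.678, 0.002], [0.678, -0.735, 0.001], [0.002, 0.0, -1.0]]
force: [1.6, 3.1, -0.2]
grip_width: 0.0
grip_force: 1.5
0.07225320453957054 42.964191879191475
```

View pics/s2.png

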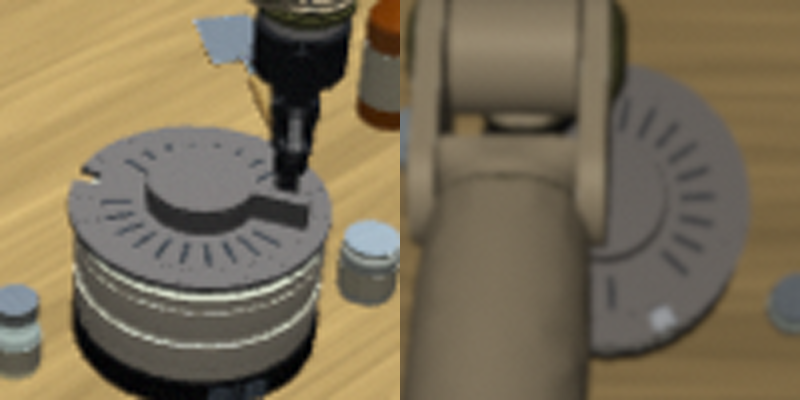

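The finger is on the rib (left half, about (290,200)) and the rib has followed it. The notch shows in the top crop at (663,320), which is full-frame pixel (310.8,210). I'll compute the notch angle, push another 8 rows and measure again.

```bash
cat >n.py <<'E'
from h import *
C=np.load('c.npy')
def notch(tag):
    g=robot.grab_frame('top');s=robot.get_state();p=s['tcp_pos'][:2]-C
    print(s['t'],'finger',np.hypot(*p),np.degrees(np.arctan2(p[1],p[0])))
    im=g[:,:,::-1].copy();cv2.imwrite(f'pics/{tag}.png',im);h=cv2.cvtColor(im,cv2.COLOR_BGR2HSV)
    w=((h[...,2]>125)&(h[...,1]<40)).astype(np.uint8);w[:140]=0;w[225:]=0;w[:,:258]=0;w[:,335:]=0
    n,l,st,ce=cv2.connectedComponentsWithStats(w)
    for i in range(1,n):
        if st[i,4]>3:
            q=cast(ce[i],.122)[0]-C;print(ce[i],st[i,2:],np.hypot(*q),np.degrees(np.arctan2(q[1],q[0]))%360)
E
python3 -c "
from n import *
notch('t3')"
python3 -m inch '[[-0.009,0.209,0,0,0,1,0],[-0.009,0.209,0,0,0,1,0],[-0.009,0.209,0,0,0,1,0],[-0.009,0.209,0,0,0,1,0],[-0.009,0.209,0,0,0,1,0],[-0.009,0.209,0,0,0,1,0],[-0.009,0.209,0,0,0,1,0],[0,0,0,0,0,0,0]]'
python3 -c "
from n import *
notch('t4')
im=cv2.imread('pics/t4.png')[130:230,245:345]
f=robot.grab_frame('wrist')[:,:,::-1]
cv2.imwrite('pics/t4c.png',np.hstack([cv2.resize(im,(400,400),interpolation=cv2.INTER_CUBIC),cv2.resize(f,(400,400))]))"
```

```text
5.3833 finger 0.07144236897462777 42.63567954094693
[309.90909091 209.09090909] [ 5  5 22] 0.0956078643282013 208.0823289885096
t: 6.05
tcp_pos: [0.632, 0.0755, 0.1629]
tcp_rot: [[0.991, 0.137, 0.001], [0.137, -0.991, -0.0], [0.001, 0.0, -1.0]]
force: [0.5, 0.7, 0.5]
grip_width: 0.0002
grip_force: 0.2
6.1 finger 0.07139913305499813 7.4627055880935425
```

View pics/t4c.png

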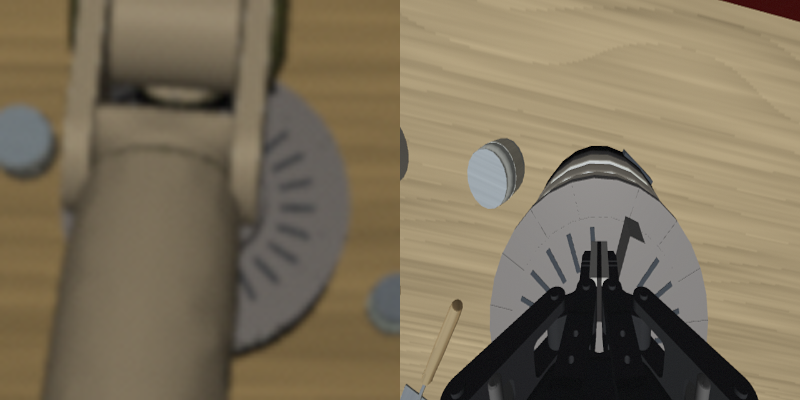

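The top view is blocked by the arm. The wrist view (right half) shows the rib end near (630,225) beside the finger. I'll push about 12° more, then measure the rib in the wrist picture.

```bash
python3 -m inch '[[-0.009,0.209,0,0,0,1,0],[-0.009,0.209,0,0,0,1,0],[-0.002,0.09,0,0,0,0.43,0],[0,0,0,0,0,0,0],[0,0,0,0,0,0,0]]'
python3 - <<'E'
from n import *
import pickle
s=robot.get_state();c=robot.calibration('wrist');f=robot.grab_frame('wrist')[:,:,::-1];cv2.imwrite('pics/w5.png',f)
pickle.dump(c,open('cw5.pkl','wb'));p=s['tcp_pos'][:2]-C;print(np.hypot(*p),np.degrees(np.arctan2(p[1],p[0])))
cv2.imwrite('pics/w5c.png',cv2.resize(f[130:280,260:460],None,fx=4,fy=4,interpolation=cv2.INTER_CUBIC))
E
```

```text
t: 6.57
tcp_pos: [0.6321, 0.0611, 0.1624]
tcp_rot: [[0.998, -0.069, -0.0], [-0.069, -0.998, -0.0], [0.0, 0.0, -1.0]]
force: [-0.3, 0.9, 1.1]
grip_width: -0.0001
grip_force: 0.2
0.07137330136128374 -4.401727899361056
```

View pics/w5c.png

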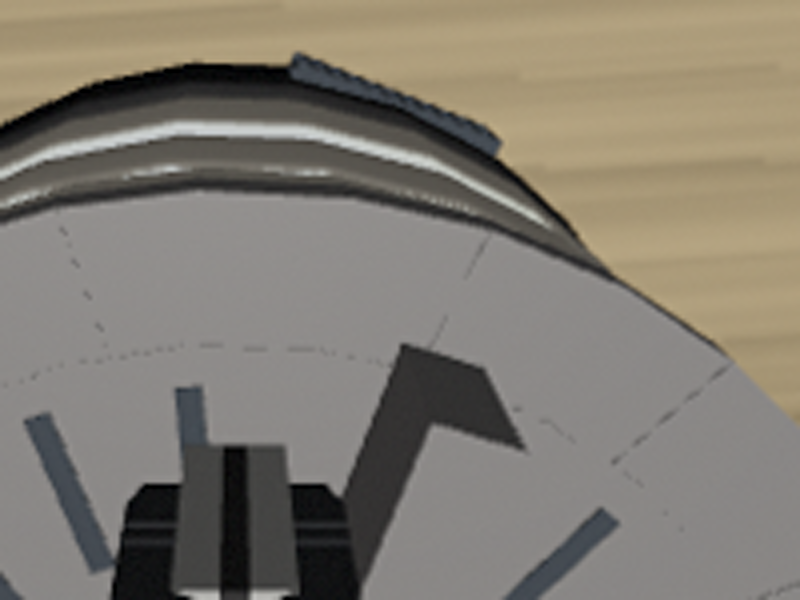

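The rib's outer end is clear: base corners at (402,343) and (485,370), top corners at (433,423) and (523,448) in the crop.

```bash
python3 - <<'E'
from n import *
import pickle
c=pickle.load(open('cw5.pkl','rb'))
q=np.array([(402,343),(485,370),(433,423),(523,448)])/4+[260,130]
P=[cast(u,z,c=c)[0] for u,z in zip(q,(.138,.138,.164,.164))]
for a in P+[(P[0]+P[1])/2,(P[2]+P[3])/2]:
    p=a-C;print(np.hypot(*p).round(4),np.degrees(np.arctan2(p[1],p[0])).round(2))
E
```

```text
0.0936 -19.32
0.0936 -26.87
0.0939 -19.31
0.0943 -26.11
0.0934 -23.09
0.0939 -22.71
```

The rib is at −22.9° and the target is −25.6°. I'll advance slowly to a finger angle of about −9°.

```bash
python3 -m inch '[[-0.001,0.04,0,0,0,0.19,0],[-0.001,0.04,0,0,0,0.19,0],[-0.001,0.04,0,0,0,0.19,0],[-0.001,0.03,0,0,0,0.14,0],[0,0.02,0,0,0,0.1,0],[0,0.02,0,0,0,0.1,0],[0,0,0,0,0,0,0],[0,0,0,0,0,0,0]]'
python3 - <<'E'
from n import *
import pickle
s=robot.get_state();c=robot.calibration('wrist');f=robot.grab_frame('wrist')[:,:,::-1];cv2.imwrite('pics/w6.png',f)
pickle.dump(c,open('cw6.pkl','wb'));p=s['tcp_pos'][:2]-C;print(np.hypot(*p),np.degrees(np.arctan2(p[1],p[0])))
g=cv2.cvtColor(f,cv2.COLOR_BGR2GRAY)
# rib end face = dark blob on lid; approximate polygon
m=(g<85).astype(np.uint8);m[:200]=0
w=m[200:262,345:410];n,l,st,ce=cv2.connectedComponentsWithStats(w);
k=1+np.argmax(st[1:,4]);ct=cv2.findContours((l==k).astype(np.uint8),0,1)[0][0]
for a in cv2.approxPolyDP(ct,2,True)[:,0]+[345,200]:
    for z in(.138,.164):
        q=cast(a,z,c=c)[0]-C;print(a,z,np.hypot(*q).round(4),np.degrees(np.arctan2(q[1],q[0])).round(2))
E
```

```text
t: 7.28
tcp_pos: [0.6315, 0.0551, 0.1622]
tcp_rot: [[0.988, -0.152, -0.0], [-0.152, -0.988, 0.0], [-0.0, -0.0, -1.0]]
force: [-0.4, 3.9, 1.9]
grip_width: 0.0002
grip_force: 1.5
0.07143699009937107 -9.187852721261871
[379 222] 0.138 0.0937 -30.85
[379 222] 0.164 0.1021 -25.54
[359 217] 0.138 0.0929 -23.76
[359 217] 0.164 0.1022 -20.17
[345 253] 0.138 0.0697 -22.86
[345 253] 0.164 0.0831 -18.72
[345 261] 0.138 0.0647 -24.1
[345 261] 0.164 0.0789 -19.34
[356 261] 0.138 0.0667 -29.37
[356 261] 0.164 0.08 -23.04
[367 235] 0.138 0.0841 -28.94
[367 235] 0.164 0.0944 -23.69
[389 241] 0.138 0.0859 -37.72
[389 241] 0.164 0.0947 -30.27
```

The rib is at about −27.1° by its corners, so the notch is at about 152.9° against the pin at 154.4°. To check before pressing, I'll back off, rise, go over the hub and turn so the wrist camera faces the notch and ridge.

```bash
python3 -m inch '[[0,-0.2,0,0,0,0,0],[0,0,-0.7,0,0,0,0],[0,0,-0.7,0,0,0,0],[0,0,-0.7,0,0,0,0],[0,0,-0.7,0,0,0,0],[-0.6,0.05,0,0,0,-1,0],[0,0,0,0,0,-1,0],[0,0,0,0,0,-1,0],[0,0,0,0,0,-1,0],[0,0,0,0,0,-1,0],[0,0,0,0,0,-1,0],[0,0,0,0,0,-1,0],[0,0,0,0,0,-1,0],[0,0,0,0,0,-1,0],[0,0,0,0,0,-1,0],[0,0,0,0,0,-1,0],[0,0,0,0,0,-1,0],[0,0,0,0,0,-1,0]]'
python3 -m inch '[[0,0,0,0,0,-1,0],[0,0,0,0,0,-1,0],[0,0,0,0,0,-1,0],[0,0,0,0,0,-1,0],[0,0,0,0,0,-1,0],[0,0,0,0,0,-1,0],[0,0,0,0,0,-1,0],[0,0,0,0,0,-1,0],[0,0,0,0,0,-1,0],[0,0,0,0,0,-1,0],[0,0,0,0,0,-1,0],[0,0,0,0,0,-1,0],[0,0,0,0,0,-1,0],[0,0,0,0,0,-1,0],[0,0,0,0,0,-1,0],[0,0,0,0,0,-1,0],[0,0,0,0,0,-1,0],[0,0,0,0,0,-1,0],[0,0,0,0,0,-1,0],[0,0,0,0,0,0,0]]'
```

```text
t: 8.83
tcp_pos: [0.6144, 0.0621, 0.2459]
tcp_rot: [[0.552, 0.834, -0.001], [0.834, -0.552, -0.001], [-0.001, 0.0, -1.0]]
force: [-0.2, -0.1, -0.3]
grip_width: -0.0001
grip_force: 0.0
t: 10.5
tcp_pos: [0.6144, 0.0621, 0.2459]
tcp_rot: [[-0.878, 0.478, -0.001], [0.478, 0.878, -0.001], [0.0, -0.001, -1.0]]
force: [-0.1, 0.6, 0.8]
grip_width: -0.0002
grip_force: 0.0
```

```bash
python3 -m inch '[[0.54,-0.24,0,0,0,0,0],[0.54,-0.24,0,0,0,0,0],[0.54,-0.24,0,0,0,0,0],[0,0,0,0,0,0,0],[0,0,0,0,0,0,0]]'
python3 - <<'E'
from n import *
import pickle
c=robot.calibration('wrist');f=robot.grab_frame('wrist')[:,:,::-1];cv2.imwrite('pics/w7.png',f)
pickle.dump(c,open('cw7.pkl','wb'))
cv2.imwrite('pics/w7c.png',cv2.resize(f[110:310,190:450],None,fx=3,fy=3,interpolation=cv2.INTER_CUBIC))
E
```

```text
t: 10.92
tcp_pos: [0.5614, 0.0667, 0.2466]
tcp_rot: [[-0.876, 0.483, 0.001], [0.483, 0.876, -0.001], [-0.001, -0.0, -1.0]]
force: [0.4, -0.1, 0.4]
grip_width: 0.0001
grip_force: 0.0
```

View pics/w7c.png

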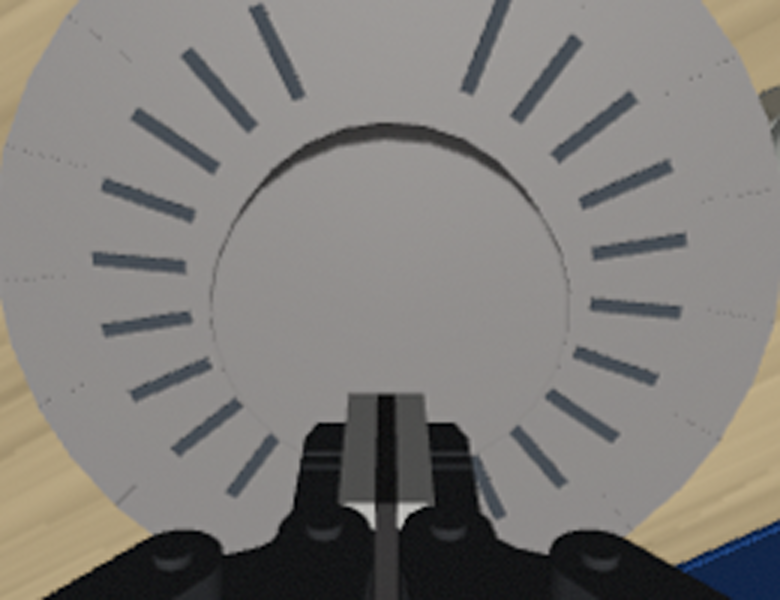

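This crop shows the hub and vents but stops short of the notch, and my picture allowance is used up. I'll measure the notch, pin and ridge numerically with polar profiles from this frame.

```bash
python3 - <<'E'
from n import *
import pickle
c=pickle.load(open('cw7.pkl','rb'));im=cv2.imread('pics/w7.png').astype(np.float32);E=np.array(c['extrinsics'])
def proj(P):
    q=P@E[:3,:3].T+E[:3,3];return np.c_[c['cx']+c['fx']*q[:,0]/-q[:,2],c['cy']-c['fy']*q[:,1]/-q[:,2]].astype(np.float32)
def prof(r,z,A):
    a=np.radians(A);uv=proj(np.c_[C[0]+r*np.cos(a),C[1]+r*np.sin(a),np.full(len(a),z)])
    v=cv2.remap(im,uv[:,:1],uv[:,1:],1)[:,0];return uv,v
A=np.arange(140,169,1.)
for r,z in((.085,.138),(.094,.138),(.098,.138),(.102,.138),(.106,.138),(.120,.118),(.124,.118),(.128,.118),(.132,.118)):
    uv,v=prof(r,z,A);print(r,uv[14].round(),v.mean(1).astype(int).tolist())
E
```

```text
0.085 [314.  95.] [154, 154, 154, 154, 153, 154, 154, 154, 154, 153, 154, 153, 153, 154, 153, 153, 153, 153, 153, 153, 153, 153, 153, 152, 153, 153, 152, 152, 152]
0.094 [314.  83.] [154, 154, 154, 154, 154, 154, 154, 154, 153, 200, 204, 205, 190, 135, 147, 137, 145, 206, 171, 153, 154, 153, 152, 153, 153, 153, 152, 152, 152]
0.098 [313.  77.] [154, 154, 154, 154, 154, 154, 154, 154, 161, 205, 204, 207, 162, 194, 203, 200, 181, 175, 189, 153, 154, 154, 153, 153, 153, 152, 152, 152, 152]
0.102 [313.  71.] [154, 154, 154, 154, 154, 154, 154, 154, 156, 164, 165, 200, 204, 189, 163, 174, 199, 205, 175, 146, 153, 153, 153, 153, 153, 153, 152, 152, 152]
0.106 [313.  65.] [155, 154, 154, 154, 154, 154, 154, 154, 152, 153, 148, 195, 204, 203, 204, 204, 204, 205, 168, 146, 153, 153, 153, 152, 152, 152, 152, 152, 151]
0.12 [312.  49.] [154, 152, 150, 151, 152, 149, 147, 147, 149, 149, 147, 173, 203, 203, 203, 203, 203, 204, 160, 159, 156, 157, 157, 156, 154, 151, 146, 143, 141]
0.124 [312.  43.] [150, 152, 150, 147, 147, 148, 149, 146, 146, 147, 149, 168, 203, 203, 203, 203, 203, 204, 158, 151, 145, 140, 140, 141, 143, 146, 148, 150, 151]
0.128 [311.  37.] [148, 147, 148, 149, 147, 145, 147, 149, 151, 156, 158, 164, 203, 203, 203, 203, 203, 203, 130, 145, 148, 150, 152, 153, 154, 154, 154, 152, 151]
0.132 [311.  31.] [149, 148, 146, 146, 147, 149, 155, 156, 155, 155, 155, 152, 132, 131, 144, 145, 142, 148, 153, 153, 153, 151, 150, 152, 153, 152, 149, 148, 146]
```

```bash
python3 - <<'E'
from n import *
import pickle
im=cv2.imread('pics/w7.png').astype(int)
print('cols 290..338; v/10 , lower-case t=table-coloured')
for y in range(28,96,2):
    print(y,' '.join('tt' if im[y,x,2]-im[y,x,0]>25 else '%2d'%(im[y,x].mean()//10) for x in range(290,340,1)))
c=pickle.load(open('cw7.pkl','rb'));E=np.array(c['extrinsics']);print('cam',(-E[:3,:3].T@E[:3,3]).round(3))
E
```

```text
cols 290..338; v/10 , lower-case t=table-coloured
28 tt tt tt tt tt tt tt tt tt tt tt tt tt tt tt tt tt tt tt tt tt tt tt tt tt tt tt tt tt tt tt tt tt tt tt tt tt tt tt tt tt tt tt tt tt tt tt tt tt tt
30 tt tt tt tt tt tt tt tt tt tt tt tt tt tt tt tt tt tt tt tt tt tt tt tt tt tt tt tt tt tt tt tt tt tt tt tt tt tt tt tt tt tt tt tt tt tt tt tt tt tt
32 tt tt tt tt tt tt tt tt tt tt tt tt tt tt tt tt tt tt tt tt tt tt tt tt 14 14 14 14 tt tt tt tt tt tt tt tt tt tt tt tt tt tt tt tt tt tt tt tt tt tt
34 tt tt tt tt tt tt tt tt tt tt tt 17 19 19 19 19 19 19 19 19 19 19 19 19 19 20 20 20 20 18 tt tt tt tt tt tt tt tt tt tt tt tt tt tt tt tt tt tt tt tt
36 tt tt tt tt tt tt tt tt tt tt 13 18 20 20 20 20 20 20 20 20 20 20 20 20 20 20 20 20 20 18 16 tt tt tt tt tt tt tt tt tt tt tt tt tt tt tt tt tt tt tt
38 tt tt tt tt tt tt tt tt tt tt 13 18 19 20 20 20 20 20 20 20 20 20 20 20 20 20 20 20 20 19 16 tt tt tt tt tt tt tt tt tt tt tt tt tt tt tt tt tt tt tt
40 tt tt tt tt tt tt tt tt tt tt tt 18 19 20 20 20 20 20 20 20 20 20 20 20 20 20 20 20 20 19 17 tt tt tt tt tt tt tt tt tt tt tt tt 
[... 3475 characters left out ...]
0 20 20 20 20 20 20 19 15 15 15 15 15 15 15 15 15 15 15 15 15 15
88 15 15 15 15 15 15 15 15 15 15 15 15 15 15 15 15 17 20 20 20 20 20 20 20 20 20 20 20 20 20 20 20 20 20 20 17 15 15 15 15 15 15 15 15 15 15 15 15 15 15
90 15 15 15 15 15 15 15 15 15 15 15 15 15 15 15 14 14 20 20 20 20 20 20 20 20 20 20 20 20 20 20 20 20 20 20 16 15 15 15 15 15 15 15 15 15 15 15 15 15 15
92 15 15 15 15 15 15 15 15 15 15 15 15 15 15 15 15 15 17 20 20 20 20 20 20 20 20 19 19 19 19 19 19 19 19 18 13 15 15 15 15 15 15 15 15 15 15 15 15 15 15
94 15 15 15 15 15 15 15 15 15 15 15 15 15 15 15 15 15 15 15 15 15 15 15 15 15 15 15 15 15 15 15 15 15 15 15 15 15 15 15 15 15 15 15 15 15 15 15 15 15 15
cam [0.49  0.104 0.373]
```

The frame shows the pin inside the notch: pin at columns 307–318, notch at columns 304–326 (row 78). The lid is about 1.2° off, with roughly 2 mm clear on the tight side, which is inside the tolerance. I'll press the hub.

```bash
python3 -m inch '[[0,0,0.6,0,0,0,0],[0,0,0.6,0,0,0,0],[0,0,0.6,0,0,0,0],[0,0,0.2,0,0,0,0],[0,0,0,0,0,0,0]]'; python3 -m inch '[[0,0,0.06,0,0,0,0],[0,0,0.06,0,0,0,0],[0,0,0.06,0,0,0,0],[0,0,0.06,0,0,0,0],[0,0,0.05,0,0,0,0],[0,0,0,0,0,0,0],[0,0,0,0,0,0,0]]'
```

```text
t: 11.38
tcp_pos: [0.5614, 0.0666, 0.1847]
tcp_rot: [[-0.876, 0.482, -0.003], [0.482, 0.876, 0.0], [0.003, -0.001, -1.0]]
force: [-0.0, 0.7, -0.3]
grip_width: 0.0
grip_force: 0.0
t: 11.97
tcp_pos: [0.5618, 0.0667, 0.178]
tcp_rot: [[-0.877, 0.481, 0.002], [0.481, 0.877, -0.0], [-0.001, 0.001, -1.0]]
force: [1.3, 0.5, 3.3]
grip_width: -0.0001
grip_force: 1.8
```

```bash
python3 -m inch '[[0,0,0.05,0,0,0,0],[0,0,0.05,0,0,0,0],[0,0,0.05,0,0,0,0],[0,0,0,0,0,0,0],[0,0,0,0,0,0,0]]';  python3 -m inch '[[0,0,0.04,0,0,0,0],[0,0,0.04,0,0,0,0],[0,0,0,0,0,0,0],[0,0,0,0,0,0,0]]'
```

```text
t: 12.38
tcp_pos: [0.5618, 0.0667, 0.1733]
tcp_rot: [[-0.877, 0.481, 0.001], [0.481, 0.877, -0.0], [-0.001, 0.001, -1.0]]
force: [2.2, -0.2, 2.8]
grip_width: 0.0
grip_force: 1.5
t: 12.72
tcp_pos: [0.5618, 0.0667, 0.1711]
tcp_rot: [[-0.877, 0.481, 0.001], [0.481, 0.877, -0.0], [-0.001, 0.001, -1.0]]
force: [1.9, -0.5, 5.0]
grip_width: 0.0002
grip_force: 2.5
```

Going down steadily at low force and now near home. I'll continue until the force rises.

```bash
python3 -m inch '[[0,0,0.04,0,0,0,0],[0,0,0.03,0,0,0,0],[0,0,0,0,0,0,0],[0,0,0,0,0,0,0]]'; python3 -m inch '[[0,0,0.05,0,0,0,0],[0,0,0,0,0,0,0],[0,0,0,0,0,0,0]]'
```

```text
t: 13.05
tcp_pos: [0.5618, 0.0668, 0.171]
tcp_rot: [[-0.877, 0.481, 0.003], [0.481, 0.877, -0.0], [-0.002, 0.001, -1.0]]
force: [-6.1, -1.2, 20.5]
grip_width: -0.0001
grip_force: 10.1
t: 13.3
tcp_pos: [0.5619, 0.0668, 0.1709]
tcp_rot: [[-0.877, 0.481, 0.004], [0.481, 0.877, -0.001], [-0.003, 0.001, -1.0]]
force: [-10.4, 0.3, 31.4]
grip_width: 0.0002
grip_force: 15.6
```

The lid stops hard with the TCP at 0.171, which is exactly the seated height. I'll retract straight up and check that the lid is level and home.

```bash
python3 -m inch '[[0,0,-0.3,0,0,0,0],[0,0,-0.6,0,0,0,0],[0,0,-0.6,0,0,0,0],[0,0,-0.6,0,0,0,0],[0,0,-0.6,0,0,0,0],[0,0,-0.3,0,0,0,0],[0,0,0,0,0,0,0],[0,0,0,0,0,0,0]]'
python3 - <<'E'
from n import *
from scipy.optimize import least_squares
E0=None
for tag,z in(('w7',.138),('w8',.128)):
    if tag=='w8':
        c=robot.calibration('wrist');im=robot.grab_frame('wrist')[:,:,::-1].copy();cv2.imwrite('pics/w8.png',im)
    else:
        import pickle;c=pickle.load(open('cw7.pkl','rb'));im=cv2.imread('pics/w7.png')
    b=im.astype(int);g=((b[...,2]-b[...,0]<20)&(abs(b.mean(2)-154)<15)).astype(np.uint8)
    n,l,st,ce=cv2.connectedComponentsWithStats(g);k=l[140,320]
    ct=max(cv2.findContours((l==k).astype(np.uint8),0,1)[0],key=cv2.contourArea)[:,0,:]
    P=cast(ct,z,c=c);r=np.hypot(*(P-C).T);P=P[(r>.1)&(r<.12)]
    f=least_squares(lambda p:np.hypot(*(P-p[:2]).T)-p[2],[*C,.11],loss='soft_l1',f_scale=.001)
    res=np.hypot(*(P-f.x[:2]).T)-f.x[2];print(tag,f.x,np.median(abs(res)))
for y in(60,70,76,80,84,88,92,96,100):print(y,' '.join('%2d'%(im[y,x].mean()//10) for x in range(296,334)))
E
```

```text
t: 13.97
tcp_pos: [0.5612, 0.0668, 0.2562]
tcp_rot: [[-0.877, 0.481, -0.001], [0.481, 0.877, 0.0], [0.001, -0.001, -1.0]]
force: [-1.0, 0.5, -0.0]
grip_width: 0.0
grip_force: 0.0
w7 [0.56143995 0.06606782 0.10877893] 0.0008412434153560883
w8 [0.56076494 0.0665356  0.10828436] 0.001100303135085974
60 15 15 15 14 14 14 14 15 19 20 20 20 20 20 20 20 20 20 20 20 20 20 20 20 19 17 12 15 15 15 15 15 15 15 15 15 15 15
70 15 15 15 15 15 15 14 13 17 19 20 20 20 20 20 20 20 20 20 20 20 20 20 20 20 19 16 14 15 15 15 14 13 15 15 15 15 15
76 15 15 15 15 15 15 15 14 16 20 20 19 17 16 18 19 19 19 19 19 19 17 15 16 20 20 20 20 20 20 19 15 15 15 15 15 15 15
80 15 15 15 15 15 15 15 15 15 17 20 19 13 16 18 19 19 20 19 19 19 18 15 15 20 20 20 20 20 20 19 15 15 15 15 15 15 15
84 15 15 15 15 15 15 15 15 15 15 18 20 20 16 13 12 14 14 14 13 12 13 18 20 20 20 20 20 20 19 16 15 15 15 15 15 15 15
88 15 15 15 15 15 15 15 15 15 15 15 17 20 20 20 20 20 20 20 20 20 20 20 20 20 20 20 20 20 18 15 15 15 15 15 15 15 15
92 15 15 15 15 15 15 15 15 15 15 15 15 17 20 20 20 20 20 20 20 20 20 20 20 20 20 20 20 18 13 15 15 15 15 15 15 15 15
96 15 15 15 15 15 15 15 15 15 15 15 15 15 15 15 15 15 15 15 15 15 15 15 15 15 15 15 15 15 15 15 15 15 15 15 15 15 15
100 15 15 15 15 15 15 15 15 15 15 15 15 15 15 15 15 15 15 15 15 15 15 15 15 15 15 15 15 15 15 15 15 15 15 15 15 15 15
```

The rim fit matches the lid's upper face at 128 mm (home and level), and the pin is in the notch. The robot is clear, so I'm handing in.

```bash
python3 -c "
from plant import robot
print(robot.hand_in())"
```

```text
the job is handed in; nothing more can be done
None
```

The lid is turned so its notch is over the pin (about 1° off, within tolerance) and pressed home; the gripper was clear above it when I handed in, at about 14 s on the robot's clock.

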